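# Open the latched filter slide of an ozone analyser with a pin tool

## Task

Take the pin tool from its block, reach with it into the small recess in the analyser's filter slide, and while keeping the release button at its bottom held down with the pin, push the slide out from under its hood until it meets its end stop and is locked open (button up again once you lift the pin). It is plastic: work gently and never force it. Then put the pin tool back fully into the hole it came from, let go, and leave everything else on the bench where it is.

Things in the scene. Friction and masses are not known exactly. Their poses are not given: they have to be found in the camera images.
- pin_grip (a point): Pin tool, 50 g: upright black round handle 20 mm across and 65 mm long, below it a straight steel pin 6 mm across, 45 mm long, flat-ended. It stands with the pin in its block's hole, the handle's flat foot resting on the block's top. This point: centre of the handle, on the axis, 32.5 mm above its foot, 77.5 mm above the pin's tip. z runs from the tip up the handle.
- pin_tip (a point): The end of the steel pin of the pin tool, on its axis.
- stand_hole (a point): Aluminium tool block 60 x 95 x 56 mm high, fixed to the bench, three upright holes in a row along its y. This point: centre of the mouth, on the block's top, of the end hole that the pin tool stands in, 10 mm across, 50 mm deep (the pin goes in 45 mm). The other two holes, 32 and 56 mm off along the block's +y, are empty. z is up.
- analyser_top (a point): Ozone analyser: grey metal case 220 (x) by 280 (y) by 80 mm high, fixed to the bench; this point is the centre of its top face. The filter slide lies on top along y, centred 35 mm to -x of this point; its inner half is under a black hood 8 mm higher than the slide's face; the rails and end stop rise 13 mm above this face.
- recess_nominal (a point): Nominal centre of the mouth of the round release recess, on the filter slide's upper face, for a slide travel of 0; fixed to the analyser. The filter bay (rails, hood, slide) is bolted on through slotted holes, so the true recess lies up to 2.5 mm off this point either way in x and in y (not in z). y is the direction in which the slide is pushed out, z is up.
- filter_slide (a joint): Travel in m of the filter slide, a grey plastic bar 56 x 120 x 16 mm thick between black rails: 0 in, 0.045 at its rigid end stop. It rubs with about 3 N. Locked, it has 2 mm of play; it is free while the button is down; let up on the way, the catch stops it again at 34 mm. It locks open when the button comes up beyond 43.5 mm.
- catch (a joint): How far the release button is pressed, in m: 0 up, 0.0055 fully down (rigid stop). It is white, 6.8 mm across, its top 8 mm down in the slide's straight recess 8 mm across. Sprung: 2 N to start, 5 N fully down. The slide is free only while it is deeper than 4.2 mm. The button breaks above 20 N, the slide if the pin tool bears on it (sideways and down together) above 25 N.
- beaker: Glass beaker, 70 mm across, 90 mm high; origin at the centre of its underside. To be left alone.
- reagent: Amber glass bottle with a white cap, 64 mm across, 140 mm high; origin at the centre of its underside. To be left alone.
- tape: Roll of white sealing tape lying flat on the analyser's top, 52 mm across, 14 mm high; origin at the centre of its underside. To be left alone.
- filter_box: Clear plastic box of spare filter discs, 110 x 90 x 30 mm high, open at the top; origin at the centre of its underside. To be left alone.
There are look-alikes about, which are no part of the job. What is shaped like the part that bears stand_hole but blue or green is not meant.

How it is judged:
By the outcome, as a careful person would: the job done as asked, in the order asked, and still so for the second after the job is handed in, with the robot touching nothing.
It also fails if it takes over 70 s, if anything falls off the work surface, if the arm or the gripper's body presses on something with over 40 N, if the wrist force passes 120 N, or if a joint passes its speed limit or range.

## Robot

A 6-joint arm with a two-finger parallel gripper is mounted at the origin on the work surface. World frame = base frame: x ahead of the robot, y to its left, z up, the work surface at z = 0. Lengths are in mm, angles in rad, forces in N, time in s.
With the tool pointing down it reaches from about 350 to 875 mm from the base axis. Payload 4.2 kg.
Tool frame: the origin (TCP) lies midway between the tips of the shut fingers; the grasp point (between the pads) lies arm.grip_depth behind it (arm.grip_depth is the distance from the TCP to the grasp point, in mm); z points along the fingers, y is the direction in which the jaws open and shut (so a half turn about z gives the same grasp; the last joint's range is limited). The gripper opens to 85 mm and grips with 20 to 120 N. Pads are 22 mm wide; open, the fingers measure 114 mm over their backs; the gripper's body (76 mm by 85 mm) begins 54 mm behind the grasp point. The pads swing forward as they close: fully open they stand 13 mm farther back than shut.
Start: joints at [1.583, 0.385, 0.008, 0, -1.194, -0.259], TCP at [152.657, 606.049, 231.312] pointing down, gripper open.
Joint ranges: [-3.14, 3.14], [-1.21, 2.06], [-1.07, 1.41], [-3.16, 2.05], [-2.99, -0.16], [-3.1, 3.1]. Speed limits (rad/s): [2.79, 2.79, 3.14, 3.14, 3.14, 3.14].

## Interface

Orientations are given as a unit quaternion [x, y, z, w].
In Python, from bench import arm gives the robot as it stands.
- The arm moves only by the tool play_rows, never from a script. Its argument "motion" is one flat list of numbers, 7 for each row, row after row: the opening in per cent of the stroke, from 0 (shut) to 100 (fully open), then the shift along the world's x, y, z in cm, then the turn, a rotation vector about the world's x, y, z in degrees. A call has 1 to 5 rows; each row is the pose to reach, as a shift and turn from the pose commanded when the call began; what a row does not reach only later rows make up. A row lasts 1/8 s, in which the tool goes at most 62.5 mm and 10.7 degrees, less where a joint would pass 70% of its speed; a pose out of reach is approached as far as the arm can. A call with a gripper value outside its range is refused whole. The fingers move at their own pace and stop on an object; the grip force is fixed at half the most. Time passes only in rows, so rows that repeat a pose let the fingers close. It gives the time, the measured TCP pose, the force and the opening at its end, in the units of the state.
- arm.read_state(): the state, without advancing time (a new reading comes with each control period).
- arm.get_image(name): name is "side" or "top"; returns (picture, depth): 420x560x3 uint8, red, green, blue; 420x560 float32, mm along the optical axis (not along the pixel's ray), 0 where there is no reading.
- arm.camera_info(name): a dict with "fovy" (degrees; the focal length in pixels is half the picture's height over the tangent of half this angle, whatever the lens; pixels are square), "cx", "cy" (the principal point, pixels), "k1" (the pictures are not rectified: a ray, as slopes to the right and down, at radius r is drawn at 1 + k1 r^2 times it, then the intrinsics apply), "R" (3x3) and "t" (3): a world point X has camera coordinates R X + t. Camera axes: x right, y down, z forward; pixel columns grow to the right and rows downward; lengths in mm; the calibration is good to about 2 mm. A picture is of the moment at which its call begins. camera_info takes no time and is no camera call.
- arm.job_done(): hands the job in, once; it reports no verdict.
Trained networks look in the newest picture that a camera, given by its name, has taken for a name from the list of things; names that differ only in an ending like _2 or _b are one class to them, and where a whole thing is asked for, a point or a joint stands for the part that bears it (a point fixed in the world has none). Each returns a list of dicts, best first, with "confidence" (0 to 1); they miss things now and then, are a little off and sometimes report something else, mostly with a low value. They report only what shows in the picture. A call takes as long as a camera call. They do not tell look-alikes from the thing itself.
- arm.outline_of(thing, camera): "mask" (420x560 bool, what is visible of it) and "extent" ([left, top, width, height] in pixels, round what is visible of it).
- arm.place_of(thing, camera): "uv" ([column, row] in pixels: a listed point, or the origin of a listed thing).
The state is a dict: "clock": time; "joints": joint angles; "joint_vel": joint speeds; "joint_efforts": joint torques, N m; "position": TCP position; "ee_rot": TCP orientation; "contact_force": force on the tool from outside, world axes, zero at the start; "wrist_torque": the same for the moment, N m; "gripper_width": finger opening in mm.
Only numpy, scipy, OpenCV 4.12 (cv2) and the standard library are available. Lean on these libraries where they do the work, as an engineer would, in place of code of your own. Each camera call takes 0.05 s, during which the arm holds its last target.

## Working session

There is one attempt and no reset: what is moved stays moved. The work goes in short steps, Python scripts to look and compute and a tool call to move; the robot and the scene stay as the last step left them, time stands still between calls to the robot, and variables do not carry over. Pictures are saved under pics/ and viewed, and the job is handed in when it is done.

Besides the shell and the picture viewer there is one more tool, called after "Request:" as name(argument=value, ...), one argument or row to a line, values as JSON. play_rows: Moves the arm, as the interface text tells. Its arguments: {"type":"object","properties":{"motion":{"type":"array","items":{"type":"number"}}},"required":["motion"]}

```bash
ls; mkdir -p pics
python3 - <<'E'
from bench import arm
import cv2
s=arm.read_state()
for k,v in s.items(): print(k,v)
print(arm.grip_depth)
for n in("side","top"):
    im,d=arm.get_image(n)
    cv2.imwrite(f"pics/{n}0.png",im[:,:,::-1])
    print(n,arm.camera_info(n))
E
```

```text
pics
clock 0.0
joints [ 1.58260511e+00  3.85531748e-01  6.61871169e-03 -5.35210746e-04
 -1.19398562e+00 -2.58599004e-01]
joint_vel [ 0.00031252 -0.00085897 -0.00094416  0.00188633 -0.00145032  0.00033152]
joint_efforts [-3.64905418e-04 -3.92283833e+01  1.88392246e+01  4.18583527e+00
 -4.69696926e-03 -3.74851680e-06]
position [152.51242698 605.49796921 230.22839666]
ee_rot [ 9.92383743e-01 -1.23180110e-01 -1.04768168e-04  1.07510010e-03]
contact_force [-0.17924241  0.01639697 -0.05042122]
wrist_torque [-0.02086256  0.02181411  0.03102457]
gripper_width 85.45517322501912
18.700000000000003
side {'fovy': 49.548393468959375, 'cx': 282.2513928433595, 'cy': 210.35932881299837, 'k1': 0.029823399086644106, 'R': array([[ 0.99969454, -0.02367636, -0.00708976],
       [-0.02181399, -0.71041656, -0.70344329],
       [ 0.01161829,  0.70338307, -0.71071602]]), 't': array([-428.93350639,   70.05249241, 1245.63764622])}
top {'fovy': 46.92495378570953, 'cx': 275.70027741156593, 'cy': 205.46679942022948, 'k1': -0.15284296116633542, 'R': array([[ 2.17942425e-02, -9.99762288e-01, -6.15906015e-04],
       [-9.96871189e-01, -2.16843916e-02, -7.60106540e-02],
       [ 7.59792298e-02,  2.27057359e-03, -9.97106815e-01]]), 't': array([ -32.91505647,  468.01972647, 1254.83422146])}
```

View pics/side0.png

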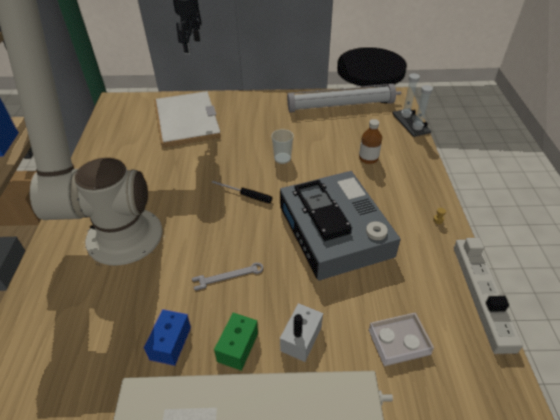

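View pics/top0.png

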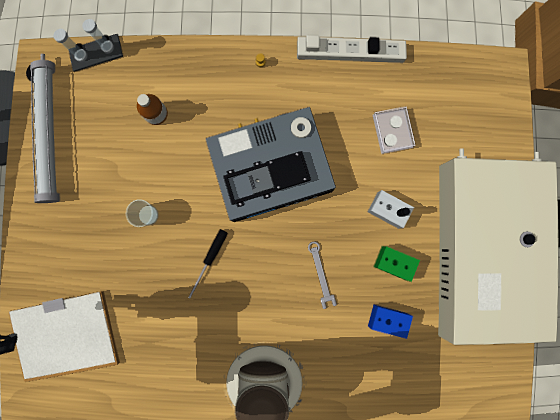

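The side view shows the aluminium block with the pin tool at about (301,332), a green one at (237,341) and a blue one at (168,337). In the top view these are at (390,208), (397,263) and (390,321). The silver block with the black handle fits the description. Next I'll check it enlarged and query the networks.

```bash
cat > h.py <<'E'
import numpy as np, cv2
from scipy.optimize import least_squares
from bench import arm
CI={n:arm.camera_info(n) for n in("side","top")}
def f(n): return 210/np.tan(np.radians(CI[n]["fovy"])/2)
def proj(n,X):
    c=CI[n]; p=np.asarray(X,float)@c["R"].T+c["t"]; s=p[...,:2]/p[...,2:]
    r2=(s**2).sum(-1,keepdims=True); s=s*(1+c["k1"]*r2)
    return s*f(n)+[c["cx"],c["cy"]]
def ray(n,uv):
    c=CI[n]; d=(np.asarray(uv,float)-[c["cx"],c["cy"]])/f(n); s=d.copy()
    for _ in range(30): s=d/(1+c["k1"]*(s**2).sum(-1,keepdims=True))
    v=np.concatenate([s,np.ones(s.shape[:-1]+(1,))],-1)
    return v@c["R"], -c["R"].T@c["t"]
def atz(n,uv,z):
    v,o=ray(n,uv); return o+v*((z-o[2])/v[...,2])[...,None]
def atd(n,uv,d):
    v,o=ray(n,uv); return o+v*np.asarray(d)[...,None]
def tri(us,ut):
    r=least_squares(lambda X:np.r_[proj("side",X)-us,proj("top",X)-ut],[400,0,80.])
    return r.x,r.fun
E
python3 - <<'E'
from h import *
P={}
for n in("side","top"):
    im,d=arm.get_image(n); np.save(f"{n}_d.npy",d); cv2.imwrite(f"{n}_im.png",im[:,:,::-1])
    for t in("pin_grip","stand_hole","analyser_top","recess_nominal","filter_slide","catch","tape","pin_tip"):
        r=arm.place_of(t,n)
        for q in r[:4]: print(n,t,np.round(q["uv"],1),round(q["confidence"],2))
        if r:P[n,t]=r[0]["uv"]
for t in("pin_grip","stand_hole","analyser_top","recess_nominal","filter_slide","catch","tape"):
    if ("side",t) in P and ("top",t) in P:
        x,e=tri(P["side",t],P["top",t]);print(t,x.round(1),e.round(1))
a=cv2.imread("side_im.png");b=cv2.imread("top_im.png")
def crop(i,x,y,w,h,s): return cv2.resize(i[y:y+h,x:x+w],None,fx=s,fy=s,interpolation=cv2.INTER_CUBIC)
cv2.imwrite("pics/blk.png",np.hstack([crop(a,262,290,80,80,5),crop(b,352,170,80,80,5)]))
cv2.imwrite("pics/ana.png",np.hstack([crop(a,280,165,60,90,6),crop(b,220,130,70,90,6)]))
E
```

```text
side pin_grip [295.6 323.3] 0.77
side stand_hole [164.4 337.2] 0.89
side stand_hole [233.3 345.9] 0.8
side stand_hole [377.7 230.2] 0.72
side stand_hole [297.8 333.3] 0.62
side analyser_top [337.2 208.1] 0.77
side recess_nominal [317.9 198.3] 0.79
side recess_nominal [367.2 160.9] 0.53Traceback (most recent call last):
  File "<stdin>", line 6, in <module>
ValueError: it knows: analyser_top, beaker, filter_box, pin_grip, pin_tip, reagent, recess_nominal, stand_hole, tape
```

Run:
```python
from h import *
for n in("side","top"):
    im,d=arm.get_image(n); np.save(f"{n}_d.npy",d); cv2.imwrite(f"{n}_im.png",im[:,:,::-1])
    for t in("pin_grip","stand_hole","analyser_top","recess_nominal"):
        r=arm.place_of(t,n)
        for q in r[:4]: print(n,t,np.round(q["uv"],1),round(q["confidence"],2))
a=cv2.imread("side_im.png");b=cv2.imread("top_im.png")
def crop(i,x,y,w,h,s): return cv2.resize(i[y:y+h,x:x+w],None,fx=s,fy=s,interpolation=cv2.INTER_CUBIC)
cv2.imwrite("pics/blk.png",np.hstack([crop(a,262,290,80,80,5),crop(b,352,170,80,80,5)]))
cv2.imwrite("pics/ana.png",np.hstack([crop(a,285,170,66,90,6),crop(b,220,135,66,90,6)]))
```

```text
side pin_grip [294.3 328.8] 0.73
side stand_hole [297.7 335.3] 0.98
side stand_hole [231.7 342.9] 0.92
side stand_hole [161.5 339.3] 0.63
side analyser_top [339.3 210.4] 0.65
side recess_nominal [281.5 159.9] 0.68
side recess_nominal [322.2 199. ] 0.63
top pin_grip [402.9 213.1] 0.57
top pin_grip [147.2 215.3] 0.39
top stand_hole [400.3 210.3] 0.98
top stand_hole [406.8 269.8] 0.94
top stand_hole [398.9 324.3] 0.81
top analyser_top [269.7 163.2] 0.68
top recess_nominal [259.1 181.8] 0.81
```

View pics/blk.png

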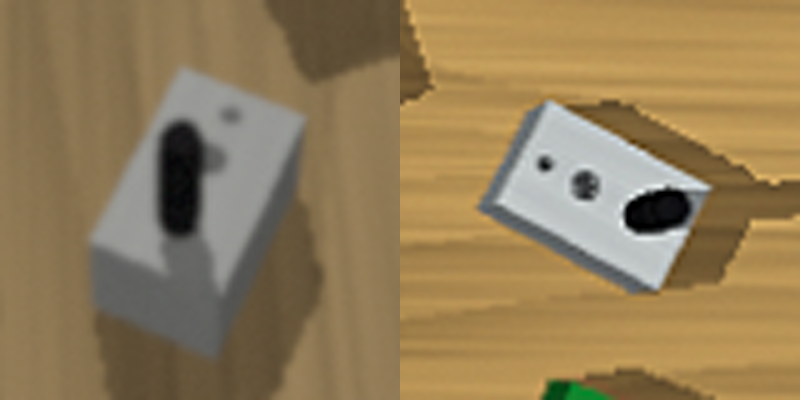

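View pics/ana.png

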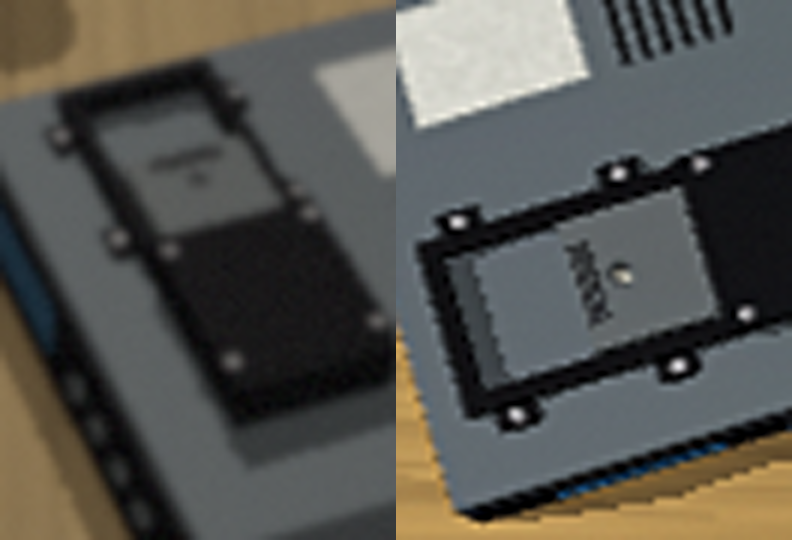

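The crops confirm it: the silver block carries the black handle in its end hole, at side (296,329) and top (402,212). The recess is visible at about side (317.8,200) and top (257.7,180.5). The slide opens away from the hood, which is to the left in the top view. Now the measurements.

Run:
```python
from h import *
T=lambda x,y:(352+x/5,170+y/5)
S=lambda x,y:(262+x/5,290+y/5)
A=lambda x,y:(220+(x-396)/6,135+y/6)
B=lambda x,y:(285+x/6,170+y/6)
print("block top corners top"); print(atz("top",[T(547,100+0) if 0 else T(147,101),T(310,188),T(257,291),T(95,206)],56.).round(1))
print("holes",atz("top",[T(145,163),T(186,185)],56.).round(1))
print("corners side",atz("side",[S(181,67),S(306,118),S(220,281),S(90,240)],56.).round(1))
print("holes side",atz("side",[S(231,114),S(213,158)],56.).round(1))
print("handle top end", atz("top",[T(274,208)],121.).round(1), atz("side",[S(181,136)],121.).round(1))
d=np.load("top_d.npy"); ds=np.load("side_d.npy")
print("handle top depth pt",atd("top",[T(274,208)],[d[211,407]]))
print("recess"); 
for z in(85.,93.): print(atz("top",[A(622,273)],z).round(1),atz("side",[B(197,180)],z).round(1))
print(tri(B(197,180),A(622,273)))
# depth patch of slide
for n,D,(u0,u1,v0,v1) in(("top",d,(245,268,172,190)),("side",ds,(308,322,192,204))):
    u,v=np.meshgrid(range(u0,u1),range(v0,v1)); 
    X=atd(n,np.stack([u,v],-1).reshape(-1,2),D[v,u].ravel()); print(n,"slide z med",np.median(X[:,2]),np.percentile(X[:,2],[10,90]))
```

```text
block top corners top
[[ 511.1 -294.2   56. ]
 [ 468.  -380.1   56. ]
 [ 414.3 -352.2   56. ]
 [ 456.3 -267.4   56. ]]
holes [[ 479.  -293.3   56. ]
 [ 468.1 -314.8   56. ]]
corners side [[ 459.  -265.4   56. ]
 [ 512.9 -293.2   56. ]
 [ 470.2 -369.9   56. ]
 [ 416.4 -349.7   56. ]]
holes side [[ 480.  -290.3   56. ]
 [ 470.7 -312.    56. ]]
handle top end [[ 452.7 -343.3  121. ]] [[ 454.2 -340.5  121. ]]
handle top depth pt [[ 452.71899983 -343.36139374  120.83794057]]
recess
[[525.2  23.6  85. ]] [[525.8  37.3  85. ]]
[[524.1  23.3  93. ]] [[524.7  29.1  93. ]]
(array([523.68196107,  23.04918434,  98.77747197]), array([-0.11405675,  0.0125958 ,  0.00245731, -0.10816876]))
top slide z med 95.90866454376362 [80.67198743 99.08981317]
side slide z med 96.45192493517408 [80.29473113 99.09636898]
```

Run:
```python
from h import *
d=np.load("top_d.npy")
u,v=np.meshgrid(np.arange(560),np.arange(420)); X=atd("top",np.stack([u,v],-1).astype(float).reshape(-1,2),d.ravel()).reshape(420,560,3)
np.set_printoptions(linewidth=250)
print("z grid around slide"); print(X[165:204:2,218:320:4,2].round(0).astype(int))
print("box z",X[180:330:30,430:470:4,2].round(0).astype(int)); print(X[200,436:450,1].round(0))
# analyser yaw: mask z 78..82 of outline
o=arm.outline_of("analyser_top","top"); print(len(o),o[0]["confidence"],o[0]["extent"])
Z=X[...,2]
m=((Z>77)&(X[...,0]>380)&(X[...,0]<700)&(abs(X[...,1])<200)).astype(np.uint8)
n,l,st,c=cv2.connectedComponentsWithStats(m); i=l[163,270]
pts=X[l==i][:,:2].astype(np.float32); r=cv2.minAreaRect(pts); print("rect",r)
print(cv2.boxPoints(r).round(1))
A=lambda x,y:(220+(x-396)/6,135+y/6)
# slide-bay edges
p=atz("top",[A(418,243),A(470,416),A(800,130),A(486,388),A(722,312),A(447,258),A(686,186)],93.);print(p.round(1))
e=p[4]-p[3];g=p[6]-p[5];print(np.degrees(np.arctan2(e[1],e[0])),np.degrees(np.arctan2(g[1],g[0])))
# screws (pairs on hood far)
print(arm.read_state()["clock"])
```

```text
z grid around slide
[[  82   81   76   81   81   77   82   80   81   84   92   93   91  105  105  100  102  104  104  102  104  100  107   78   81   80]
 [  79   78   81   78   84   77   84   81   97   94   95  100   97  109  105  101  106  104  108  103  108  103  102   79   78   81]
 [  83   80   80   76   83   78   78   94   92   90   98   99   96  105  103  102  110  108  108  103  109  102  101   81   79   79]
 [  81   81   84   82   85   87   96   93   98  102   98  100   99  106  105  106  106  104  104  104  105  101  105   83   75   83]
 [  78   78   79   94   91   96   86   81   95   99   97   96   99  104  106  100  100  103  104  102  101  102  104   79   82   79]
 [  79   82   92   94   92   81   77   82  100   97   96   97   97  103  107  104  104  100  106  106  103  108  106   82   82   79]
 [  77   77   93   84   80   82   82   77  100  100   95   91   96   96  102  108  105 1287  108  102  105  102  101   81   78   85]
 [  74   82   94   77   80   76   79   80   97   96   87   97   95   95   99  105  101  102 1287  107  101  106  110  104   82   81]
 [  80   80   92
[... 1591 characters left out ...]
3   1   1  45  68 100 128 132 128 132]
 [  2   1  -2  38  64  94 121 134 129 129]
 [ -1   1  -3  31  64  96 127 132 130 132]
 [ -1   1  -1  37  68  99 126 128 133 132]
 [ -1   1   1  41  73 106 126 126 130 129]]
[-459. -462. -464. -460. -461. -460. -462. -462. -461. -461. -462. -463. -463. -462.]
1 0.7 [206.3, 110.9, 129.1, 111.6]
rect ((571.9060668945312, -5.5528411865234375), (223.88246154785156, 280.66363525390625), 18.28244400024414)
[[ 421.6   92.6]
 [ 509.6 -173.9]
 [ 722.2 -103.7]
 [ 634.2  162.8]]
[[535.  108.4  93. ]
 [463.4  84.6  93. ]
 [585.7 -49.3  93. ]
 [475.1  78.3  93. ]
 [508.8 -18.5  93. ]
 [528.9  96.1  93. ]
 [561.1  -2.4  93. ]]
-70.82813072867317 -71.89039010196834
0.9
```

Request:
play_rows(
  motion=[100, 4, -4.8, 0.6, 0, 0, -10, 100, 8, -9.6, 1.2, 0, 0, -20, 100, 12, -14.4, 1.8, 0, 0, -30, 100, 16, -19.2, 2.4, 0, 0, -40, 100, 20, -24, 3, 0, 0, -50],
)

```text
clock: 1.52
position: [352.8, 365.5, 261.7]
ee_rot: [0.846, -0.533, 0.0, -0.0]
contact_force: [0.8, 0.7, 0.7]
gripper_width: 85.2
```

Request:
play_rows(
  motion=[100, 2.6, -5.4, 0, 0, 0, -10, 100, 5.2, -10.8, 0, 0, 0, -20, 100, 7.8, -16.2, 0, 0, 0, -30, 100, 10.4, -21.6, 0, 0, 0, -40, 100, 13, -27, 0, 0, 0, -50],
)

```text
clock: 2.15
position: [482.4, 95.3, 261.7]
ee_rot: [-0.541, 0.841, -0.0, 0.001]
contact_force: [1.3, 1.1, 0.7]
gripper_width: 85.4
```

Run:
```python
from bench import arm
s=arm.read_state();print(s["joints"],s["position"])
```

```text
[ 5.26043568e-01  1.32907217e-01 -2.59109981e-01  1.34349935e-04
 -1.17744837e+00 -9.52794178e-01] [482.44520656  95.28949974 261.68804783]
```

Request:
play_rows(
  motion=[100, -0.4, -6, 0, 0, 0, -9.4, 100, -0.8, -12, 0, 0, 0, -18.8, 100, -1.2, -18, 0, 0, 0, -28.2, 100, -1.6, -24, 0, 0, 0, -37.6, 100, -2, -30, 0, 0, 0, -47],
)

```text
clock: 2.78
position: [461.5, -204.9, 261.6]
ee_rot: [-0.161, 0.987, -0.0, 0.001]
contact_force: [0.7, 0.6, 0.5]
gripper_width: 85.3
```

Request:
play_rows(
  motion=[100, -0.4, -5, -1, 0, 0, 0, 100, -0.8, -10, -2, 0, 0, 0, 100, -0.9, -13.7, -4, 0, 0, 0, 100, -0.9, -13.7, -6, 0, 0, 0, 100, -0.9, -13.7, -6, 0, 0, 0],
)

```text
clock: 3.4
position: [451.6, -339.9, 199.5]
ee_rot: [-0.163, 0.987, 0.001, -0.002]
contact_force: [-0.2, -0.2, 0.8]
gripper_width: 85.5
```

Run:
```python
from h import *
s=arm.read_state();print(s["joints"],s["position"],s["ee_rot"])
I=[]
for n,(x,y) in(("side",(240,240)),("top",(340,150))):
    im,d=arm.get_image(n); I.append(cv2.resize(im[y:y+120,x:x+110,::-1],None,fx=3.6,fy=3.6,interpolation=cv2.INTER_CUBIC))
cv2.imwrite("pics/over.png",np.hstack(I))
```

```text
[-3.58794692e-01  3.10797748e-01 -1.86464255e-01 -3.92634508e-04
 -1.07766734e+00 -8.83856440e-01] [ 451.60835469 -339.92354304  199.47557793] [-0.16324506  0.98658337  0.0011816  -0.00170414]
```

View pics/over.png

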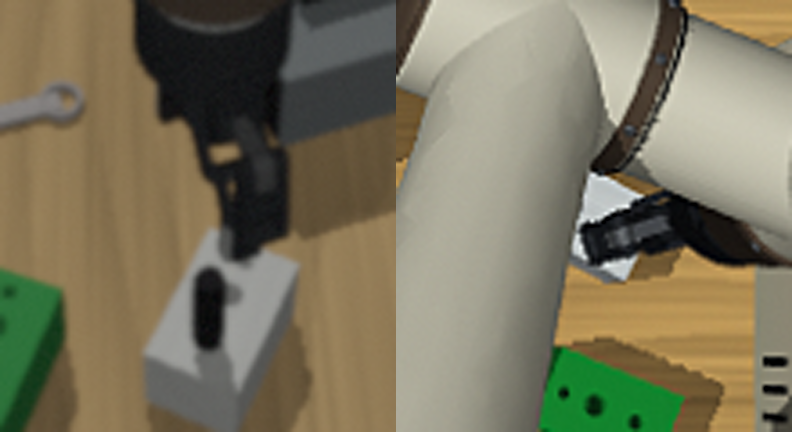

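The side view shows the open gripper above the handle, which sits at crop (208,305). I'm lowering it now.

Request:
play_rows(
  motion=[100, 0.15, -0.2, -4, 0, 0, 0, 100, 0.15, -0.2, -8, 0, 0, 0, 100, 0.15, -0.2, -11, 0, 0, 0, 100, 0.15, -0.2, -12.9, 0, 0, 0, 100, 0.15, -0.2, -12.9, 0, 0, 0],
)

```text
clock: 4.12
position: [454.5, -341.3, 72.1]
ee_rot: [-0.164, 0.986, 0.0, -0.001]
contact_force: [0.2, 0.2, 0.3]
gripper_width: 85.3
```

Run:
```python
from h import *
s=arm.read_state();print(s["position"],s["contact_force"])
I=[]
for n,(x,y) in(("side",(250,270)),("top",(350,150))):
    im,d=arm.get_image(n); I.append(cv2.resize(im[y:y+100,x:x+100,::-1],None,fx=4,fy=4,interpolation=cv2.INTER_CUBIC))
cv2.imwrite("pics/at.png",np.hstack(I))
```

```text
[ 454.4552782  -341.339478     72.08545845] [0.1729807  0.19990061 0.31706431]
```

View pics/at.png

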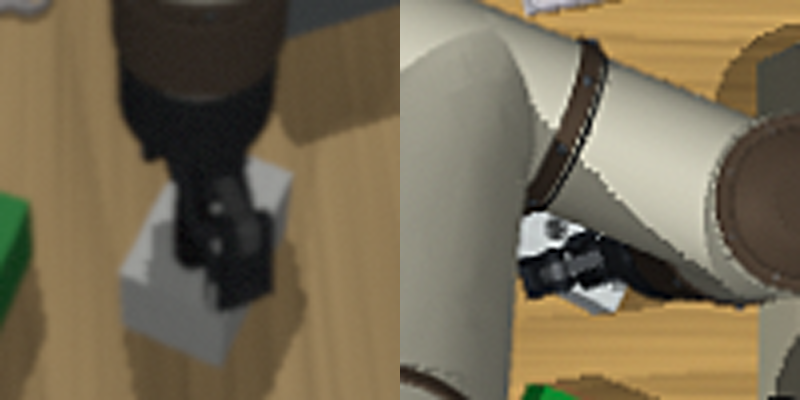

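Request:
play_rows(
  motion=[0, 0, 0, 0, 0, 0, 0, 0, 0, 0, 0, 0, 0, 0, 0, 0, 0, 0, 0, 0, 0, 0, 0, 0, 0, 0, 0, 0, 0, 0, 0, 0, 0, 0, 0],
)

```text
clock: 4.85
position: [454.5, -342.1, 72.6]
ee_rot: [-0.164, 0.986, -0.0, 0.0]
contact_force: [-0.7, 0.2, 2.2]
gripper_width: 18.9
```

Request:
play_rows(
  motion=[0, 0, 0, 0, 0, 0, 0, 0, 0, 0, 0, 0, 0, 0],
)

```text
clock: 5.1
position: [454.5, -342.1, 72.6]
ee_rot: [-0.164, 0.986, -0.0, 0.0]
contact_force: [0.0, 0.3, 4.3]
gripper_width: 18.8
```

Run:
```python
from bench import arm
s=arm.read_state();print(s["position"],s["ee_rot"],s["contact_force"],s["wrist_torque"],s["gripper_width"])
```

```text
[ 454.50606811 -342.0733368    72.59204286] [-1.63947817e-01  9.86468962e-01 -2.40851001e-04  2.05257618e-04] [0.00556903 0.28940544 4.34635746] [0.15744349 0.1319714  0.02464503] 18.773481455326458
```

Grip is confirmed at 18.8 mm wide. The seated pose is TCP (454.5,-342.1,72.6), so tip z = TCP z − 61.6. I'm lifting straight up.

Request:
play_rows(
  motion=[0, 0, 0, 1.5, 0, 0, 0, 0, 0, 0, 4, 0, 0, 0, 0, 0, 0, 7, 0, 0, 0, 0, 0, 0, 11, 0, 0, 0, 0, 0, 0, 15, 0, 0, 0],
)

```text
clock: 5.72
position: [454.0, -341.7, 223.8]
ee_rot: [-0.164, 0.986, 0.0, -0.0]
contact_force: [0.3, -1.0, -1.1]
gripper_width: 18.7
```

Run:
```python
from h import *
s=arm.read_state();print(s["position"],s["contact_force"],s["wrist_torque"],s["gripper_width"])
I=[]
for n,(x,y) in(("side",(240,230)),("top",(350,150))):
    im,d=arm.get_image(n); I.append(cv2.resize(im[y:y+120,x:x+100,::-1],None,fx=4,fy=4,interpolation=cv2.INTER_CUBIC))
cv2.imwrite("pics/lift.png",np.hstack(I))
```

```text
[ 453.97126002 -341.7304527   223.77717507] [ 0.29383297 -0.99893548 -1.07067729] [ 0.00177881 -0.08145573 -0.0300565 ] 18.742170706895003
```

View pics/lift.png

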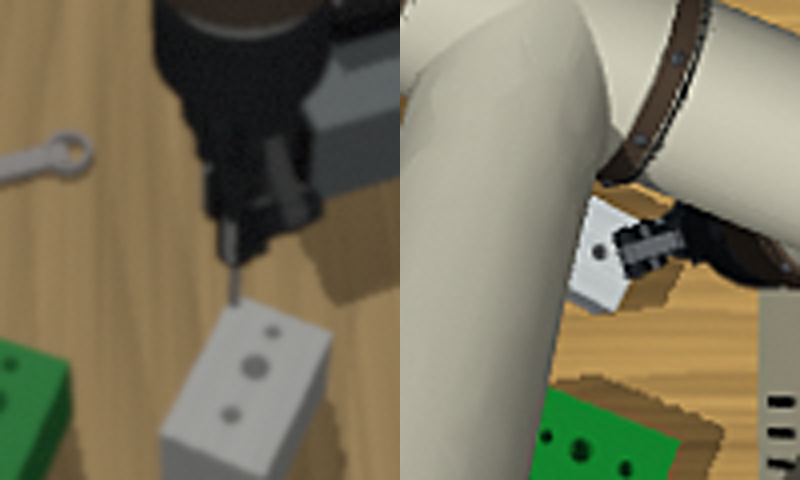

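Request:
play_rows(
  motion=[0, 1, 5.5, 0, 0, 0, 0, 0, 2, 11.5, 0, 0, 0, 0, 0, 3.2, 17.5, 0, 0, 0, 0, 0, 4.4, 23.5, 0, 0, 0, 0, 0, 5.5, 29, 0, 0, 0, 0],
)

```text
clock: 6.45
position: [508.9, -49.8, 222.0]
ee_rot: [-0.164, 0.986, 0.0, -0.0]
contact_force: [0.6, 0.2, -0.7]
gripper_width: 18.8
```

Request:
play_rows(
  motion=[0, 0.8, 4, -0.5, 0, 0, 0, 0, 1.5, 7.6, -1.5, 0, 0, 0, 0, 1.5, 7.6, -3, 0, 0, 0, 0, 1.5, 7.6, -4, 0, 0, 0, 0, 1.5, 7.6, -4, 0, 0, 0],
)

```text
clock: 7.08
position: [523.4, 22.9, 181.1]
ee_rot: [-0.163, 0.987, -0.0, -0.001]
contact_force: [-0.1, 0.1, 0.1]
gripper_width: 18.6
```

Run:
```python
from h import *
s=arm.read_state();print(s["position"],s["ee_rot"],s["contact_force"],s["gripper_width"])
I=[]
for n,(x,y) in(("side",(280,130)),("top",(220,120))):
    im,d=arm.get_image(n); cv2.imwrite(f"hov_{n}.png",im[:,:,::-1]);I.append(cv2.resize(im[y:y+100,x:x+80,::-1],None,fx=5,fy=5,interpolation=cv2.INTER_CUBIC))
cv2.imwrite("pics/hov.png",np.hstack(I))
```

```text
[523.36715081  22.91095245 181.10451458] [-1.63111612e-01  9.86606644e-01 -1.95561779e-04 -1.37647866e-03] [-0.09420334  0.13594739  0.14278992] 18.610550521494336
```

View pics/hov.png

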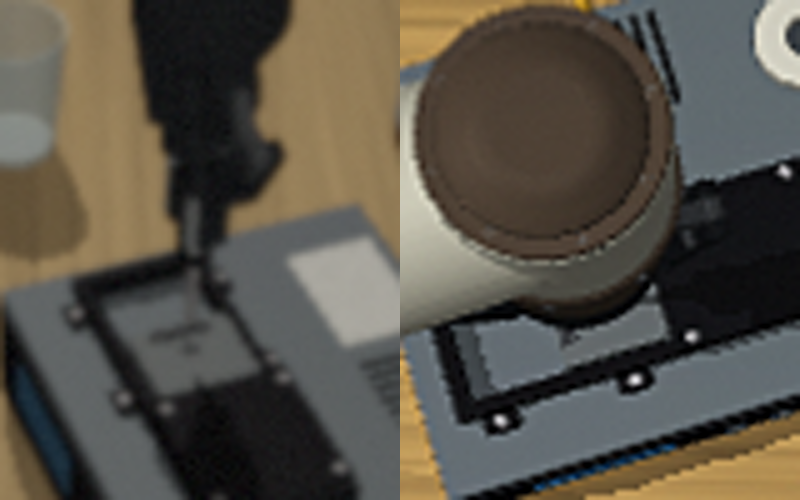

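The top view is blocked by the wrist. In the side view the tip is just above the recess, tip about (318.6,193.6) and recess about (318.2,199.8). I'm lowering it close to the face for a relative comparison.

Run:
```python
from h import *
for o in(-1,0,1): print(o,proj("side",[[523.4+o,23,119.5],[523.4+o,23,140.]]).round(2))
print(proj("side",[[524,24.4,96],[524,24.4,94]]).round(2),proj("top",[[524,24.4,96]]).round(2))
im=cv2.imread("hov_side.png"); g=im.mean(2)
np.set_printoptions(linewidth=200)
print("cols 310-327"); 
for r in range(180,205): print(r,g[r,310:328].astype(int))
t=cv2.imread("top_im.png").mean(2)
print("top im, cols 250-266")
for r in range(174,188): print(r,t[r,250:267].astype(int))
# stand holes from lift
```

```text
-1 [[317.61 194.3 ]
 [318.   188.48]]
0 [[318.   194.29]
 [318.39 188.47]]
1 [[318.38 194.28]
 [318.78 188.46]]
[[317.75 200.41]
 [317.71 200.96]] [[257.17 180.4 ]]
cols 310-327
180 [105 101  93  81  66  39  27  46  65  59  41  39  62  85  93  96  96  96]
181 [72 66 54 42 33 21 10 27 37 34 27 37 63 88 95 96 97 97]
182 [38 32 28 25 20 19 13 19 22 19 22 36 64 84 93 95 97 95]
183 [20 21 19 18 12 11 19 35 44 42 28 34 54 74 84 94 96 97]
184 [10 13 13  9 14 19 28 50 67 60 36 30 52 73 86 92 95 96]
185 [13 17 23 25 29 33 44 58 71 63 34 28 48 74 88 84 88 95]
186 [30 33 38 43 46 53 58 64 71 56 31 26 35 49 58 59 75 93]
187 [46 54 54 56 58 61 64 69 72 57 31 13 27 28 30 41 67 90]
188 [58 62 61 65 71 73 72 73 75 65 39 20 18 24 28 45 72 91]
189 [67 72 75 82 89 90 86 80 80 72 51 29 15 24 30 54 80 92]
190 [81 90 91 95 96 97 91 84 81 77 64 44 19 16 26 43 69 87]
191 [95 97 98 99 99 97 93 85 83 85 83 65 40 25 28 34 47 73]
192 [99 98 98 98 98 96 91 84 83 86 90 82 65 57 51 42 36 59]
193 [99 99 97 97 97 97 92 82 80 83 88 90 86 85 80 63 46 46]
194 [98 98 96 96 93 88 84 77 71 69 71 77 87 92 90 83 63 42]
195 
[... 952 characters left out ...]
6 101  99 100 101 100 100 100  98]
179 [ 77  60  49 100 107  82  42  35  57  90  99 100  99  99 100 101  99]
180 [ 64  52  51  47  99  59  99 138 147 106  97  99 100 100 100  99 100]
181 [ 43  45  80  56 100  77  85 131 193 122  99 100  99 101 100 100  99]
182 [ 62  77  60  27  96 108  80  85  83  96  99 100 101 101  99  99 100]
183 [110  65  51  51  70 100 102 102 100  99  99 100 100 100  99 100 100]
184 [108  44  45 105  62  95 103 101 100 101 100 101 102 100 100 100  99]
185 [108  63  77  59  48  98 104 101 100 100 100 100 100 100 101 100 100]
186 [108  85  57  30  44  98 104 101 100 101 100 100 101 100 101 101 101]
187 [106 109  64  51  76  49  93 101 102 101 101 101 100 100 101 102 101]
```

Request:
play_rows(
  motion=[0, 0.05, 0.15, -1, 0, 0, 0, 0, 0.05, 0.15, -1.8, 0, 0, 0, 0, 0.05, 0.15, -2, 0, 0, 0, 0, 0.05, 0.15, -2, 0, 0, 0],
)

```text
clock: 7.68
position: [524.8, 25.6, 162.0]
ee_rot: [-0.164, 0.986, -0.0, -0.0]
contact_force: [0.5, -0.2, 0.6]
gripper_width: 18.4
```

Run:
```python
from h import *
s=arm.read_state();print(s["position"],s["ee_rot"],s["contact_force"],s["wrist_torque"])
ims=[arm.get_image("side")[0].astype(float) for _ in range(3)]
im=np.mean(ims,0);cv2.imwrite("low_side.png",im[:,:,::-1])
cv2.imwrite("pics/low.png",cv2.resize(im[170:220,290:350,::-1],None,fx=12,fy=12,interpolation=cv2.INTER_CUBIC))
g=im.mean(2)
np.set_printoptions(linewidth=200)
for r in range(185,206): print(r,g[r,310:328].astype(int))
p=s["position"]; print(proj("side",[p[0],p[1],p[2]-61.6]))
```

```text
[524.7632528   25.55720119 161.9906119 ] [-1.63892778e-01  9.86478136e-01 -8.50402936e-05 -1.92661984e-04] [ 0.50032728 -0.17456347  0.63717342] [-0.01254088  0.02659702  0.02432235]
185 [13 16 21 21 24 23 23 43 62 59 43 37 49 73 87 85 89 95]
186 [27 33 37 40 42 38 28 25 35 35 26 24 31 48 57 59 74 92]
187 [45 51 55 56 57 53 46 40 31 25 17 18 18 26 30 41 66 91]
188 [57 61 62 65 72 73 72 69 59 48 32 18 19 23 29 44 72 91]
189 [67 72 75 82 90 92 92 87 78 67 49 26 17 23 29 54 79 93]
190 [81 89 92 95 97 96 95 88 81 78 64 42 23 18 27 45 69 87]
191 [95 97 97 98 98 97 94 87 82 83 82 64 38 26 28 33 48 73]
192 [98 98 98 98 98 97 93 86 83 85 90 81 64 56 52 40 39 60]
193 [98 98 98 98 97 96 92 86 81 83 88 88 87 86 79 64 46 47]
194 [97 97 97 96 94 89 85 81 77 72 72 78 88 93 91 82 63 42]
195 [95 90 88 86 80 71 68 72 74 66 62 69 84 92 93 91 78 52]
196 [83 73 69 66 59 61 63 70 74 71 72 78 90 93 94 93 85 65]
197 [71 65 64 61 62 69 71 73 78 82 86 90 93 94 93 93 90 78]
198 [77 76 77 76 81 85 81 75 78 83 90 94 94 93 94 94 92 84]
199 [91 90 91 90 91 89 80 70 70 77 88 93 94 94 93 94 93 91]
200 [94 95 95 95 94 91 82 70 66 74 88 93 93 94 94 93 94 93]
201 [95 94 94 94 94 93 89 80 68 74 89 94 94 93 94 94 93 93]
202 [95 95 96 95 95 95 93 84 69 74 89 94 95 94 94 94 94 94]
203 [93 95 95 95 94 95 93 84 69 71 85 92 94 94 94 94 94 93]
204 [89 94 94 94 94 95 93 87 73 65 75 86 92 93 92 91 89 86]
205 [78 91 95 95 95 94 95 92 81 66 64 75 86 85 84 81 75 65]
[318.08451303 198.9013832 ][ WARN:0@4.384] global loadsave.cpp:1063 imwrite_ Unsupported depth image for selected encoder is fallbacked to CV_8U.
```

View pics/low.png

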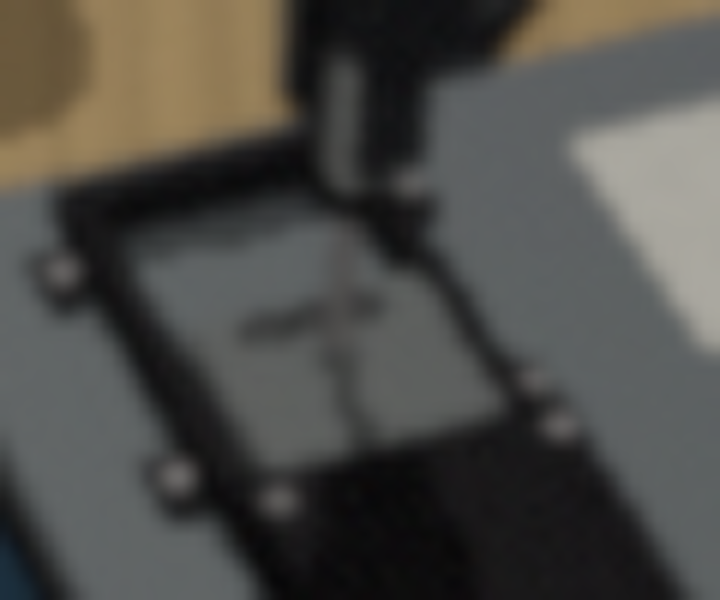

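Pin and recess columns agree to about 0.3 px: pin about 317.5 extrapolated, recess 317.5. I'm descending gently to feel for the face or the recess.

Request:
play_rows(
  motion=[0, 0, 0, -0.2, 0, 0, 0, 0, 0, 0, -0.35, 0, 0, 0, 0, 0, 0, -0.42, 0, 0, 0, 0, 0, 0, -0.48, 0, 0, 0, 0, 0, 0, -0.48, 0, 0, 0],
)

```text
clock: 8.45
position: [524.8, 25.6, 157.3]
ee_rot: [-0.164, 0.986, -0.0, -0.0]
contact_force: [-0.6, 0.7, -0.8]
gripper_width: 18.8
```

Request:
play_rows(
  motion=[0, 0, 0, -0.05, 0, 0, 0, 0, 0, 0, -0.1, 0, 0, 0, 0, 0, 0, -0.1, 0, 0, 0],
)

```text
clock: 8.82
position: [524.8, 25.6, 156.4]
ee_rot: [-0.164, 0.986, 0.0, -0.0]
contact_force: [0.0, 0.5, -0.3]
gripper_width: 18.8
```

Request:
play_rows(
  motion=[0, 0, 0, -0.05, 0, 0, 0, 0, 0, 0, -0.1, 0, 0, 0, 0, 0, 0, -0.1, 0, 0, 0],
)

```text
clock: 9.2
position: [524.8, 25.6, 155.3]
ee_rot: [-0.164, 0.986, -0.0, -0.0]
contact_force: [-0.3, -0.6, -0.5]
gripper_width: 18.8
```

Request:
play_rows(
  motion=[0, 0, 0, -0.05, 0, 0, 0, 0, 0, 0, -0.1, 0, 0, 0, 0, 0, 0, -0.1, 0, 0, 0],
)

```text
clock: 9.57
position: [524.8, 25.6, 154.3]
ee_rot: [-0.164, 0.986, -0.0, -0.0]
contact_force: [-0.6, 0.7, -0.0]
gripper_width: 18.8
```

Run:
```python
from h import *
s=arm.read_state();print(s["position"],s["contact_force"],s["wrist_torque"])
```

```text
[524.7783928   25.57429003 154.31451298] [-0.55548536  0.73392968 -0.01391375] [-0.01779754 -0.01214622 -0.01339928]
```

Request:
play_rows(
  motion=[0, 0, 0, -0.05, 0, 0, 0, 0, 0, 0, -0.1, 0, 0, 0, 0, 0, 0, -0.15, 0, 0, 0, 0, 0, 0, -0.15, 0, 0, 0],
)

```text
clock: 10.07
position: [524.8, 25.6, 152.8]
ee_rot: [-0.164, 0.986, -0.0, -0.0]
contact_force: [-0.4, 0.8, 0.6]
gripper_width: 18.6
```

Request:
play_rows(
  motion=[0, 0, 0, -0.05, 0, 0, 0, 0, 0, 0, -0.1, 0, 0, 0, 0, 0, 0, -0.15, 0, 0, 0, 0, 0, 0, -0.15, 0, 0, 0],
)

```text
clock: 10.58
position: [524.8, 25.6, 151.3]
ee_rot: [-0.164, 0.986, -0.0, -0.0]
contact_force: [-0.2, 0.7, -0.6]
gripper_width: 19.0
```

Request:
play_rows(
  motion=[0, 0, 0, -0.05, 0, 0, 0, 0, 0, 0, -0.1, 0, 0, 0, 0, 0, 0, -0.15, 0, 0, 0, 0, 0, 0, -0.15, 0, 0, 0],
)

```text
clock: 11.08
position: [524.8, 25.6, 150.0]
ee_rot: [-0.164, 0.986, -0.0, 0.0]
contact_force: [-0.0, -0.2, 0.7]
gripper_width: 18.6
```

Request:
play_rows(
  motion=[0, 0, 0, -0.05, 0, 0, 0, 0, 0, 0, -0.1, 0, 0, 0, 0, 0, 0, -0.1, 0, 0, 0],
)

```text
clock: 11.45
position: [524.9, 25.6, 149.0]
ee_rot: [-0.164, 0.986, 0.0, 0.0]
contact_force: [-1.6, 0.5, 2.4]
gripper_width: 18.2
```

Force appears at TCP z 149, right where the button top should be, so the pin is in the recess. I'm pressing gradually.

Request:
play_rows(
  motion=[0, 0, 0, -0.05, 0, 0, 0, 0, 0, 0, -0.1, 0, 0, 0, 0, 0, 0, -0.15, 0, 0, 0, 0, 0, 0, -0.15, 0, 0, 0],
)

```text
clock: 11.95
position: [524.9, 25.6, 147.5]
ee_rot: [-0.164, 0.986, -0.0, 0.0]
contact_force: [-0.6, -0.4, 3.2]
gripper_width: 18.5
```

Request:
play_rows(
  motion=[0, 0, 0, -0.05, 0, 0, 0, 0, 0, 0, -0.1, 0, 0, 0, 0, 0, 0, -0.15, 0, 0, 0, 0, 0, 0, -0.15, 0, 0, 0],
)

```text
clock: 12.45
position: [524.9, 25.6, 146.0]
ee_rot: [-0.164, 0.986, -0.0, 0.0]
contact_force: [-1.2, 0.4, 3.0]
gripper_width: 17.9
```

Run:
```python
from h import *
F=[]
for i in range(6):
    s=arm.read_state();F.append(s["contact_force"]); arm.get_image("side")
print(np.mean(F,0),s["position"],s["wrist_torque"])
```

```text
[-0.901654    0.38404973  3.21747861] [524.9008619   25.60080058 145.9583312 ] [ 0.10833663  0.20952563 -0.03819001]
```

Request:
play_rows(
  motion=[0, 0, 0, -0.05, 0, 0, 0, 0, 0, 0, -0.1, 0, 0, 0, 0, 0, 0, -0.1, 0, 0, 0],
)

```text
clock: 13.12
position: [524.9, 25.6, 144.9]
ee_rot: [-0.164, 0.986, -0.0, 0.0]
contact_force: [-1.3, 1.5, 4.2]
gripper_width: 18.7
```

Request:
play_rows(
  motion=[0, 0, 0, -0.04, 0, 0, 0, 0, 0, 0, -0.08, 0, 0, 0, 0, 0, 0, -0.08, 0, 0, 0],
)

```text
clock: 13.5
position: [524.9, 25.6, 144.2]
ee_rot: [-0.164, 0.986, -0.0, 0.0]
contact_force: [-1.4, 0.7, 5.5]
gripper_width: 18.9
```

Run:
```python
from h import *
F=[]
for i in range(6):
    s=arm.read_state();F.append(s["contact_force"]); arm.get_image("side")
print(np.mean(F,0),s["position"],s["wrist_torque"])
```

```text
[-0.64217557  0.42561782  4.92946949] [524.90292436  25.59974405 144.19876186] [ 0.11092426  0.24467335 -0.019168  ]
```

Request:
play_rows(
  motion=[0, 0, 0, -0.03, 0, 0, 0, 0, 0, 0, -0.05, 0, 0, 0, 0, 0, 0, -0.05, 0, 0, 0],
)

```text
clock: 14.18
position: [525.0, 25.6, 144.1]
ee_rot: [-0.164, 0.986, -0.0, 0.0]
contact_force: [-1.5, 0.4, 7.4]
gripper_width: 18.6
```

Run:
```python
from h import *
F=[]
for i in range(6):
    s=arm.read_state();F.append(s["contact_force"]); arm.get_image("side")
print(np.mean(F,0),s["position"],s["wrist_torque"])
```

```text
[-1.34028593  0.66187493  7.18153416] [524.99088277  25.59975382 144.07401794] [ 0.12791673  0.43335741 -0.00144837]
```

The button is on its bottom stop: fz is about 7 N, and z moved only 0.1 mm for 0.5 mm commanded, roughly 5 N/mm. I'm pushing along the slide direction (−0.317, 0.948).

Request:
play_rows(
  motion=[0, -0.03, 0.09, 0, 0, 0, 0, 0, -0.06, 0.18, 0, 0, 0, 0, 0, -0.09, 0.28, 0, 0, 0, 0, 0, -0.13, 0.38, 0, 0, 0, 0],
)

```text
clock: 14.98
position: [524.0, 28.5, 144.1]
ee_rot: [-0.164, 0.986, -0.001, 0.0]
contact_force: [1.2, -2.1, 6.5]
gripper_width: 18.5
```

```bash
cat > st.py <<'E'
from h import *
F=[]
for i in range(3):
    s=arm.read_state();F.append(s["contact_force"]); arm.get_image("side")
f=np.mean(F,0); p=s["position"]; u=np.array([-.317,.948]); v=np.array([.948,.317]); d=p[:2]-[525,25.6]
print("F",f.round(2),"along",(f[:2]@u).round(2),"perp",(f[:2]@v).round(2),"pos",p.round(2),"travel",(d@u).round(2),"perp",(d@v).round(2),s["wrist_torque"].round(2),s["clock"])
E
python3 st.py
```

```text
F [ 0.75 -2.68  6.23] along -2.78 perp -0.14 pos [523.95  28.6  144.12] travel 3.18 perp -0.05 [-0.95 -0.07 -0.03] 15.075
```

Request:
play_rows(
  motion=[0, -0.04, 0.12, 0, 0, 0, 0, 0, -0.08, 0.24, 0, 0, 0, 0, 0, -0.12, 0.36, 0, 0, 0, 0, 0, -0.16, 0.48, 0, 0, 0, 0, 0, -0.2, 0.6, 0, 0, 0, 0],
)

```text
clock: 15.75
position: [522.0, 34.5, 144.1]
ee_rot: [-0.164, 0.986, -0.001, 0.0]
contact_force: [-0.1, -2.8, 5.7]
gripper_width: 18.5
```

```bash
python3 st.py
```

```text
F [ 0.24 -2.57  5.57] along -2.51 perp -0.59 pos [521.95  34.63 144.12] travel 9.52 perp -0.03 [-0.95 -0.14  0.03] 15.85
```

Request:
play_rows(
  motion=[0, -0.04, 0.12, -0.02, 0, 0, 0, 0, -0.08, 0.24, -0.03, 0, 0, 0, 0, -0.12, 0.36, -0.03, 0, 0, 0, 0, -0.16, 0.48, -0.03, 0, 0, 0, 0, -0.2, 0.6, -0.03, 0, 0, 0],
)

```text
clock: 16.52
position: [520.0, 40.5, 144.0]
ee_rot: [-0.164, 0.986, -0.001, 0.0]
contact_force: [-0.5, -3.3, 7.2]
gripper_width: 18.4
```

```bash
python3 st.py
```

```text
F [-0.02 -2.91  6.95] along -2.75 perp -0.94 pos [520.   40.6 144. ] travel 15.8 perp 0.01 [-1.    0.02  0.  ] 16.625
```

Request:
play_rows(
  motion=[0, -0.045, 0.12, 0, 0, 0, 0, 0, -0.09, 0.24, 0, 0, 0, 0, 0, -0.13, 0.36, 0, 0, 0, 0, 0, -0.175, 0.48, 0, 0, 0, 0, 0, -0.22, 0.6, 0, 0, 0, 0],
)

```text
clock: 17.3
position: [517.9, 46.6, 144.0]
ee_rot: [-0.164, 0.986, -0.001, 0.0]
contact_force: [0.7, -2.8, 6.0]
gripper_width: 18.8
```

```bash
python3 st.py
```

```text
F [ 0.3  -2.73  6.3 ] along -2.69 perp -0.58 pos [517.9   46.68 143.97] travel 22.23 perp -0.05 [-0.93 -0.11  0.01] 17.4
```

Request:
play_rows(
  motion=[0, -0.04, 0.12, 0, 0, 0, 0, 0, -0.08, 0.24, 0, 0, 0, 0, 0, -0.12, 0.36, -0.01, 0, 0, 0, 0, -0.17, 0.48, -0.02, 0, 0, 0, 0, -0.21, 0.6, -0.02, 0, 0, 0],
)

```text
clock: 18.08
position: [515.9, 52.6, 143.9]
ee_rot: [-0.164, 0.986, -0.001, 0.001]
contact_force: [0.6, -2.9, 7.1]
gripper_width: 18.8
```

```bash
python3 st.py
```

```text
F [ 0.65 -2.84  7.48] along -2.9 perp -0.28 pos [515.9   52.69 143.9 ] travel 28.56 perp -0.04 [-0.98 -0.08 -0.03] 18.175
```

Request:
play_rows(
  motion=[0, -0.04, 0.12, 0, 0, 0, 0, 0, -0.08, 0.24, 0, 0, 0, 0, 0, -0.12, 0.36, 0, 0, 0, 0, 0, -0.165, 0.48, 0, 0, 0, 0, 0, -0.205, 0.6, 0, 0, 0, 0],
)

```text
clock: 18.85
position: [513.9, 58.6, 143.9]
ee_rot: [-0.164, 0.986, -0.001, 0.001]
contact_force: [0.7, -2.9, 7.7]
gripper_width: 18.8
```

```bash
python3 st.py
```

```text
F [-0.01 -2.75  7.21] along -2.6 perp -0.88 pos [513.84  58.7  143.88] travel 34.92 perp -0.09 [-0.97 -0.06  0.03] 18.95
```

Request:
play_rows(
  motion=[0, -0.04, 0.12, 0, 0, 0, 0, 0, -0.08, 0.24, 0, 0, 0, 0, 0, -0.12, 0.36, 0, 0, 0, 0, 0, -0.165, 0.48, 0, 0, 0, 0, 0, -0.205, 0.6, 0, 0, 0, 0],
)

```text
clock: 19.62
position: [511.9, 64.7, 143.8]
ee_rot: [-0.164, 0.986, -0.001, 0.001]
contact_force: [1.7, -3.5, 6.0]
gripper_width: 18.6
```

```bash
python3 st.py
```

```text
F [ 0.94 -3.13  6.01] along -3.27 perp -0.1 pos [511.82  64.73 143.83] travel 41.28 perp -0.09 [-0.91 -0.2  -0.01] 19.725
```

Request:
play_rows(
  motion=[0, -0.015, 0.05, 0, 0, 0, 0, 0, -0.03, 0.1, -0.01, 0, 0, 0, 0, -0.05, 0.15, -0.02, 0, 0, 0, 0, -0.07, 0.2, -0.02, 0, 0, 0],
)

```text
clock: 20.27
position: [511.2, 66.6, 143.8]
ee_rot: [-0.164, 0.986, -0.001, 0.001]
contact_force: [0.7, -3.0, 7.5]
gripper_width: 18.6
```

```bash
python3 st.py
```

```text
F [ 0.41 -2.64  7.43] along -2.63 perp -0.45 pos [511.21  66.68 143.77] travel 43.31 perp -0.05 [-1.04 -0.13 -0.02] 20.375
```

Request:
play_rows(
  motion=[0, -0.015, 0.05, 0, 0, 0, 0, 0, -0.035, 0.1, 0, 0, 0, 0, 0, -0.035, 0.1, 0, 0, 0, 0],
)

```text
clock: 20.8
position: [510.8, 67.7, 143.8]
ee_rot: [-0.164, 0.986, -0.001, 0.001]
contact_force: [0.5, -2.6, 6.5]
gripper_width: 18.5
```

```bash
python3 st.py
```

```text
F [ 0.71 -2.72  6.92] along -2.81 perp -0.19 pos [510.86  67.66 143.75] travel 44.36 perp -0.07 [-1.06 -0.17 -0.07] 20.9
```

Request:
play_rows(
  motion=[0, -0.015, 0.05, 0, 0, 0, 0, 0, -0.035, 0.1, 0, 0, 0, 0, 0, -0.035, 0.1, 0, 0, 0, 0],
)

```text
clock: 21.32
position: [510.6, 68.6, 143.7]
ee_rot: [-0.164, 0.986, -0.001, 0.001]
contact_force: [0.5, -2.7, 7.2]
gripper_width: 18.7
```

```bash
python3 st.py
```

```text
F [ 0.69 -3.05  7.04] along -3.11 perp -0.32 pos [510.6   68.58 143.75] travel 45.31 perp -0.02 [-1.17 -0.24  0.05] 21.425
```

Request:
play_rows(
  motion=[0, -0.015, 0.05, 0, 0, 0, 0, 0, -0.03, 0.08, 0, 0, 0, 0, 0, -0.03, 0.08, 0, 0, 0, 0],
)

```text
clock: 21.85
position: [510.5, 68.8, 143.8]
ee_rot: [-0.164, 0.986, -0.001, 0.001]
contact_force: [1.3, -5.2, 6.5]
gripper_width: 18.9
```

```bash
python3 st.py
```

```text
F [ 1.37 -5.32  6.32] along -5.48 perp -0.39 pos [510.42  68.82 143.77] travel 45.59 perp -0.12 [-1.94 -0.62 -0.01] 21.95
```

The along-slide force rose from 3 to 5.5 N while the motion stopped at 45.6 mm, so the slide is on its end stop. I'm easing the push off slightly and then lifting straight up.

Request:
play_rows(
  motion=[0, 0.02, -0.07, 0, 0, 0, 0, 0, 0.02, -0.07, 0, 0, 0, 0, 0, 0.02, -0.07, 0.2, 0, 0, 0, 0, 0.02, -0.07, 0.5, 0, 0, 0, 0, 0.02, -0.07, 0.7, 0, 0, 0],
)

```text
clock: 22.62
position: [510.0, 68.6, 149.4]
ee_rot: [-0.164, 0.986, -0.001, 0.0]
contact_force: [3.9, -4.1, -1.2]
gripper_width: 18.8
```

```bash
python3 st.py
```

```text
F [ 3.69 -4.41  0.2 ] along -5.35 perp 2.1 pos [510.06  68.62 149.48] travel 45.52 perp -0.52 [-1.7  -1.24  0.03] 22.725
```

Request:
play_rows(
  motion=[0, 0.05, -0.05, 0, 0, 0, 0, 0, 0.05, -0.05, 0.3, 0, 0, 0, 0, 0.05, -0.05, 0.6, 0, 0, 0, 0, 0.05, -0.05, 0.9, 0, 0, 0],
)

```text
clock: 23.28
position: [509.6, 68.6, 157.9]
ee_rot: [-0.164, 0.987, -0.0, -0.001]
contact_force: [0.9, -1.0, 0.4]
gripper_width: 18.9
```

```bash
python3 st.py
```

```text
F [ 0.39 -0.37 -0.06] along -0.47 perp 0.26 pos [509.25  69.21 158.29] travel 46.33 perp -1.1 [-0.03  0.01  0.05] 23.375
```

Request:
play_rows(
  motion=[0, 0, 0, 1, 0, 0, 0, 0, 0, 0, 3, 0, 0, 0, 0, 0, -3, 6, 0, 0, 0, 0, -1, -8, 6.5, 0, 0, 0, 0, -2, -13, 6.5, 0, 0, 0],
)

```text
clock: 24.05
position: [490.1, -61.6, 225.3]
ee_rot: [-0.165, 0.986, 0.0, 0.001]
contact_force: [0.2, -1.1, -0.4]
gripper_width: 18.8
```

Request:
play_rows(
  motion=[0, -0.5, -6, 0, 0, 0, 0, 0, -1, -12, 0, 0, 0, 0, 0, -1, -12, 0, 0, 0, 0],
)

```text
clock: 24.42
position: [479.2, -184.0, 224.2]
ee_rot: [-0.161, 0.987, 0.0, 0.0]
contact_force: [-0.3, 0.6, -1.2]
gripper_width: 18.6
```

Run:
```python
from h import *
s=arm.read_state();print(s["position"],s["ee_rot"],s["contact_force"],s["gripper_width"])
I=[]
for n,(x,y) in(("side",(280,165)),("top",(212,130))):
    im,d=arm.get_image(n); cv2.imwrite(f"post_{n}.png",im[:,:,::-1]);I.append(cv2.resize(im[y:y+90,x:x+80,::-1],None,fx=5,fy=5,interpolation=cv2.INTER_CUBIC))
cv2.imwrite("pics/post.png",np.hstack(I))
```

```text
[ 479.24576293 -183.99251537  224.23545186] [-1.60899062e-01  9.86970862e-01  9.84404493e-05  8.20190338e-07] [-0.3140231   0.61145042 -1.15103028] 18.64540481209775
```

View pics/post.png

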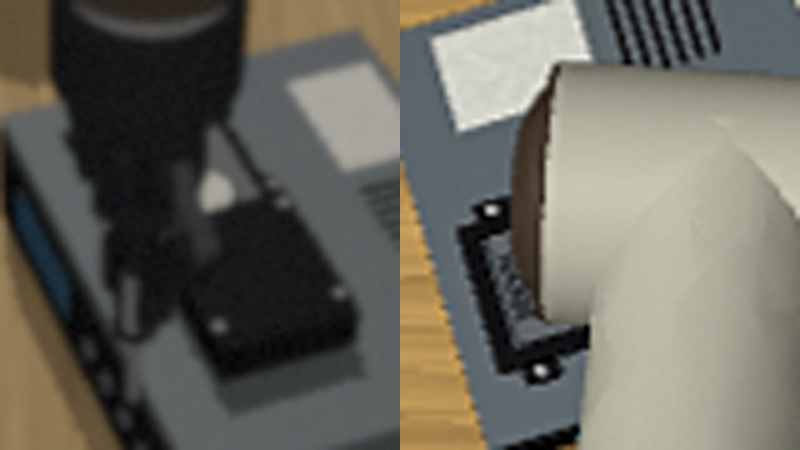

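View post_side.png

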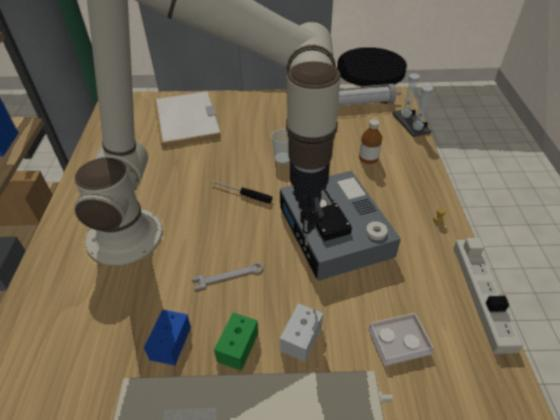

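The slide is fully out: in the top view its lettering now sits right by the end stop at about (313,187). Now back to the block.

Request:
play_rows(
  motion=[0, -0.8, -5.5, 0, 0, 0, 0, 0, -1.6, -11, 0, 0, 0, 0, 0, -2.45, -15.75, -1, 0, 0, 0, 0, -2.45, -15.75, -5, 0, 0, 0, 0, -2.45, -15.75, -8, 0, 0, 0],
)

```text
clock: 25.15
position: [455.9, -337.3, 142.7]
ee_rot: [-0.164, 0.986, 0.0, -0.0]
contact_force: [-0.6, 0.0, -0.7]
gripper_width: 18.3
```

Request:
play_rows(
  motion=[0, 0, 0, -0.5, 0, 0, 0, 0, 0, 0, -0.5, 0, 0, 0],
)

```text
clock: 25.4
position: [456.8, -337.8, 139.8]
ee_rot: [-0.165, 0.986, -0.0, 0.0]
contact_force: [0.4, -0.0, -0.4]
gripper_width: 18.4
```

Run:
```python
from h import *
s=arm.read_state();p=s["position"];print(p,s["ee_rot"],s["contact_force"],s["gripper_width"])
I=[]
for n,(x,y) in(("side",(265,275)),("top",(365,170))):
    im,d=arm.get_image(n); cv2.imwrite(f"ret_{n}.png",im[:,:,::-1]);I.append(cv2.resize(im[y:y+80,x:x+65,::-1],None,fx=6,fy=6,interpolation=cv2.INTER_CUBIC))
cv2.imwrite("pics/ret.png",np.hstack(I))
print(proj("side",[[p[0],p[1],p[2]-61.6],[453.7,-342,56]]))
```

```text
[ 456.78415857 -337.83532301  139.7840585 ] [-1.64983319e-01  9.86296169e-01 -4.57001545e-04  4.03845976e-04] [ 0.40647639 -0.03530885 -0.41563919] 18.439056966783713
[[298.98679899 327.03364755]
 [297.44155989 334.27682186]]
```

View pics/ret.png

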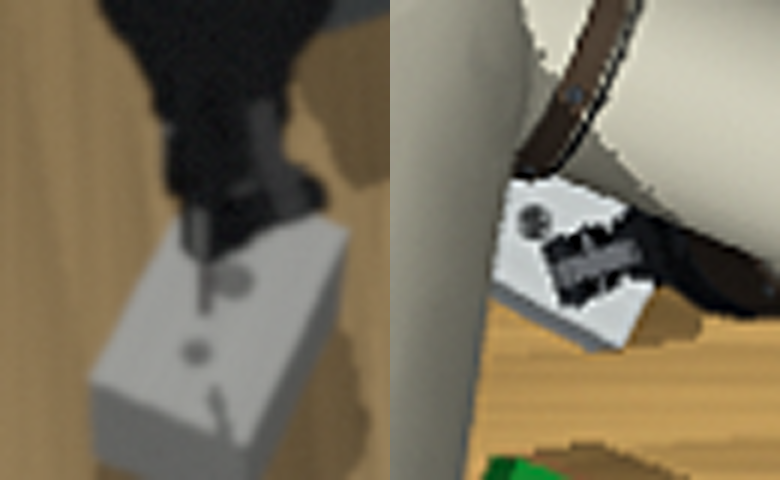

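The tip in the side view is at (299.2,327.0), matching the prediction of (299.0,327.0), so it has not shifted noticeably in the grip. The hole is at (297.8,333.7). I'm correcting the lateral position.

Request:
play_rows(
  motion=[0, -0.22, -0.43, 0, 0, 0, 0, 0, -0.22, -0.43, 0, 0, 0, 0, 0, -0.22, -0.43, -1, 0, 0, 0, 0, -0.22, -0.43, -1.5, 0, 0, 0, 0, -0.22, -0.43, -1.5, 0, 0, 0],
)

```text
clock: 26.12
position: [452.9, -342.7, 123.0]
ee_rot: [-0.164, 0.986, 0.0, -0.001]
contact_force: [-0.3, 0.4, -0.8]
gripper_width: 18.7
```

Run:
```python
from h import *
s=arm.read_state();p=s["position"];print(p,s["ee_rot"],s["contact_force"],s["gripper_width"])
im,d=arm.get_image("side")
cv2.imwrite("pics/ret2.png",cv2.resize(im[300:360,265:330,::-1],None,fx=10,fy=10,interpolation=cv2.INTER_CUBIC))
```

```text
[ 452.90135142 -342.66180892  122.96687128] [-1.63797825e-01  9.86493471e-01  4.86832323e-04 -8.16221056e-04] [-0.28025041  0.38520997 -0.77395996] 18.663304519865395
```

View pics/ret2.png

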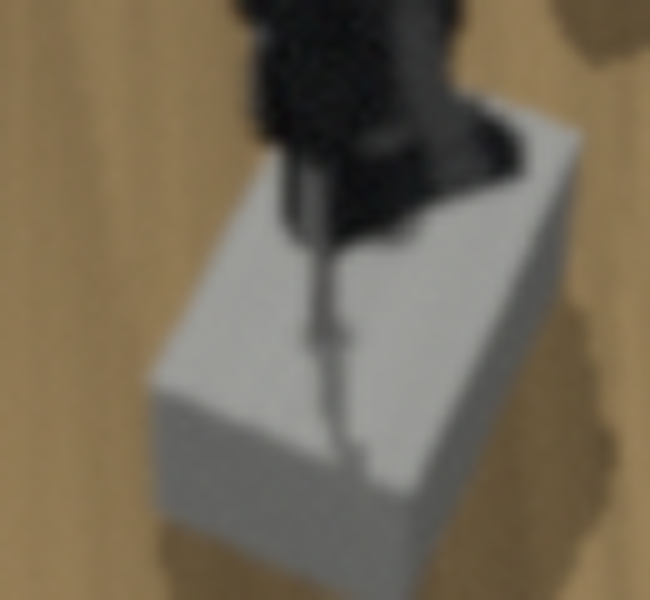

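Request:
play_rows(
  motion=[0, 0.14, 0.05, 0, 0, 0, 0, 0, 0.14, 0.05, 0, 0, 0, 0, 0, 0.14, 0.05, -0.3, 0, 0, 0, 0, 0.14, 0.05, -0.6, 0, 0, 0, 0, 0.14, 0.05, -0.7, 0, 0, 0],
)

```text
clock: 26.8
position: [454.6, -342.3, 116.5]
ee_rot: [-0.164, 0.986, 0.0, -0.0]
contact_force: [1.0, 0.5, 0.2]
gripper_width: 18.8
```

Request:
play_rows(
  motion=[0, 0, 0, -0.1, 0, 0, 0, 0, 0, 0, -0.2, 0, 0, 0, 0, 0, 0, -0.2, 0, 0, 0],
)

```text
clock: 27.18
position: [454.8, -342.3, 114.8]
ee_rot: [-0.164, 0.986, 0.0, -0.0]
contact_force: [-0.3, -0.5, -0.5]
gripper_width: 18.6
```

Tip is about 3 mm into the hole with no contact. I'm continuing in stages.

Request:
play_rows(
  motion=[0, 0, 0, -0.2, 0, 0, 0, 0, 0, 0, -0.4, 0, 0, 0, 0, 0, 0, -0.6, 0, 0, 0, 0, 0, 0, -0.8, 0, 0, 0],
)

```text
clock: 27.68
position: [454.8, -342.3, 106.7]
ee_rot: [-0.164, 0.986, 0.0, -0.0]
contact_force: [-0.7, 0.8, 0.2]
gripper_width: 18.7
```

Request:
play_rows(
  motion=[0, -0.02, 0.02, -0.3, 0, 0, 0, 0, -0.02, 0.02, -0.6, 0, 0, 0, 0, -0.02, 0.02, -0.9, 0, 0, 0, 0, -0.02, 0.02, -1.2, 0, 0, 0],
)

```text
clock: 28.18
position: [454.6, -342.1, 94.6]
ee_rot: [-0.164, 0.986, 0.0, -0.0]
contact_force: [0.4, -0.3, 0.3]
gripper_width: 18.6
```

Request:
play_rows(
  motion=[0, 0, 0, -0.3, 0, 0, 0, 0, 0, 0, -0.6, 0, 0, 0, 0, 0, 0, -0.9, 0, 0, 0, 0, 0, 0, -1.2, 0, 0, 0],
)

```text
clock: 28.68
position: [454.6, -342.1, 82.7]
ee_rot: [-0.164, 0.986, -0.0, 0.0]
contact_force: [0.3, -0.3, -1.0]
gripper_width: 18.5
```

Request:
play_rows(
  motion=[0, 0, 0, -0.2, 0, 0, 0, 0, 0, 0, -0.4, 0, 0, 0, 0, 0, 0, -0.6, 0, 0, 0, 0, 0, 0, -0.6, 0, 0, 0],
)

```text
clock: 29.18
position: [454.5, -342.1, 76.7]
ee_rot: [-0.164, 0.986, 0.0, -0.0]
contact_force: [0.9, 0.1, -0.5]
gripper_width: 18.8
```

Request:
play_rows(
  motion=[0, 0, 0, -0.15, 0, 0, 0, 0, 0, 0, -0.3, 0, 0, 0, 0, 0, 0, -0.36, 0, 0, 0, 0, 0, 0, -0.4, 0, 0, 0, 0, 0, 0, -0.4, 0, 0, 0],
)

```text
clock: 29.8
position: [454.6, -342.1, 72.9]
ee_rot: [-0.164, 0.986, -0.0, 0.0]
contact_force: [-0.1, -0.3, -1.1]
gripper_width: 18.5
```

Request:
play_rows(
  motion=[0, 0, 0, -0.05, 0, 0, 0, 0, 0, 0, -0.05, 0, 0, 0],
)

```text
clock: 30.05
position: [454.7, -342.1, 72.6]
ee_rot: [-0.164, 0.986, -0.0, 0.0]
contact_force: [-1.2, 0.3, -0.0]
gripper_width: 18.9
```

Request:
play_rows(
  motion=[0, 0, 0, -0.05, 0, 0, 0, 0, 0, 0, -0.05, 0, 0, 0],
)

```text
clock: 30.3
position: [454.7, -342.2, 72.6]
ee_rot: [-0.164, 0.986, -0.0, 0.0]
contact_force: [-2.0, 1.0, 5.8]
gripper_width: 18.6
```

Request:
play_rows(
  motion=[0, 0, 0, -0.05, 0, 0, 0, 0, 0, 0, -0.05, 0, 0, 0],
)

```text
clock: 30.55
position: [454.7, -342.2, 72.6]
ee_rot: [-0.164, 0.986, -0.0, 0.0]
contact_force: [-2.0, 2.3, 8.3]
gripper_width: 18.6
```

It seats at exactly the original TCP z of 72.6 with positive contact. Releasing now.

Request:
play_rows(
  motion=[0, 0, 0, 0.1, 0, 0, 0, 100, 0, 0, 0.1, 0, 0, 0, 100, 0, 0, 0.1, 0, 0, 0, 100, 0, 0, 0.1, 0, 0, 0, 100, 0, 0, 0.1, 0, 0, 0],
)

```text
clock: 31.18
position: [454.6, -342.1, 72.2]
ee_rot: [-0.164, 0.986, 0.0, -0.0]
contact_force: [-0.6, 0.4, 0.3]
gripper_width: 85.2
```

Request:
play_rows(
  motion=[100, 0, 0, 0, 0, 0, 0, 100, 0, 0, 1, 0, 0, 0, 100, 0, 0, 4, 0, 0, 0, 100, 0, 0, 9, 0, 0, 0, 100, 0, 0, 15, 0, 0, 0],
)

```text
clock: 31.8
position: [454.0, -341.9, 223.9]
ee_rot: [-0.164, 0.986, 0.0, -0.001]
contact_force: [1.4, -0.2, 0.2]
gripper_width: 85.4
```

Request:
play_rows(
  motion=[100, -2, 6, 1, 0, 0, 0, 100, -4, 11, 2, 0, 0, 0, 100, -6, 16, 2, 0, 0, 0, 100, -7, 19, 2, 0, 0, 0, 100, -7, 19, 2, 0, 0, 0],
)

```text
clock: 32.42
position: [384.0, -150.8, 243.6]
ee_rot: [-0.166, 0.986, -0.0, 0.001]
contact_force: [-0.1, 0.3, 1.0]
gripper_width: 85.5
```

Run:
```python
from h import *
s=arm.read_state();print(s["position"],s["joints"],s["gripper_width"],s["clock"],s["contact_force"])
I=[]
for n in("side","top"):
    im,d=arm.get_image(n); cv2.imwrite(f"fin_{n}.png",im[:,:,::-1]);np.save(f"fin_{n}.npy",d)
    I.append(cv2.resize(im[:,:,::-1],(400,300)))
cv2.imwrite("pics/fin.png",np.hstack(I))
```

```text
[ 383.99229249 -150.83913752  243.64877423] [ 2.34198191e-02  1.73247691e-04 -4.51613661e-01 -3.74565688e-05
 -1.11639170e+00 -1.26159745e+00] 85.46334977580601 32.425 [-0.14942907  0.30917404  0.98891561]
```

View pics/fin.png

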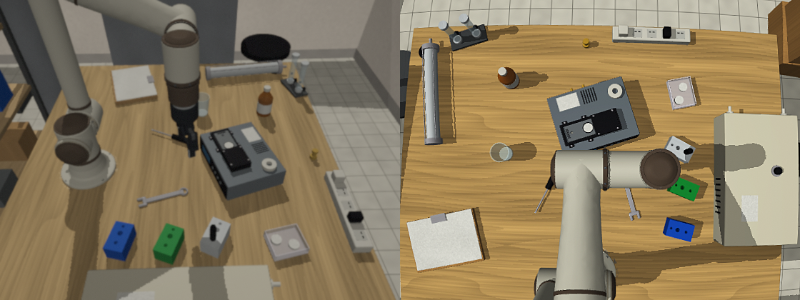

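```bash
python3 - <<'E'
import cv2,numpy as np
a=cv2.imread("fin_side.png");b=cv2.imread("fin_top.png");a0=cv2.imread("side_im.png")
c=lambda i,x,y,w,h,s:cv2.resize(i[y:y+h,x:x+w],None,fx=s,fy=s,interpolation=cv2.INTER_CUBIC)
cv2.imwrite("pics/fc.png",np.vstack([np.hstack([c(a,285,170,70,60,5.5),c(b,215,135,70,60,5.5)]),np.hstack([c(a,265,295,70,48,5.5),c(a0,265,295,70,48,5.5)])]))
E
python3 - <<'E'
from h import *
# slide travel: recess before/after in top image
t=cv2.imread("fin_top.png").mean(2).astype(int)
np.set_printoptions(linewidth=200)
p=[523.7-.317*45,23.2+.948*45,96]; q=proj("top",p); print(q)
c,r=q.round().astype(int)
print(c,r);print(t[r-5:r+6,c-8:c+9])
E
```

```text
[240.31170503 185.88091038]
240 186
[[ 55  49  47  95 103 100 101 100  99  99 100 100  99  99 100  99 100]
 [ 71  51  50  46  92 101 101 102 102 101 100  99 100  98 100  99 100]
 [ 44  44  79  57  94 102 103  86  86  95 100  98 100 100  99 100  98]
 [ 62  76  62  47  96 106  94  45  49  72  93 100  99  99 100 100  99]
 [104  70  29  42  71 100  61  67 133 127 102  98 100 100  99  99  99]
 [ 94  65  52 103  65  94  80  80 133 130 104  99  99  99 100  99  99]
 [ 83  60  75  59  48  95 106  70  92  88  97 100 100  99  99 100  99]
 [ 77  82  59  31  43  96 106 103 101  99  99 100 100 100 100  99  98]
 [ 59 105  70  52  77  55  94 101 101 100 100 100  99 100  99 100 100]
 [ 62  86  62  52  54  49  95 103 100 100 100 100 100 101 101 101 100]
 [ 60  89  63  53  53  51  98 106 100 100 100 101 100 100  99 100 100]]
```

View pics/fc.png

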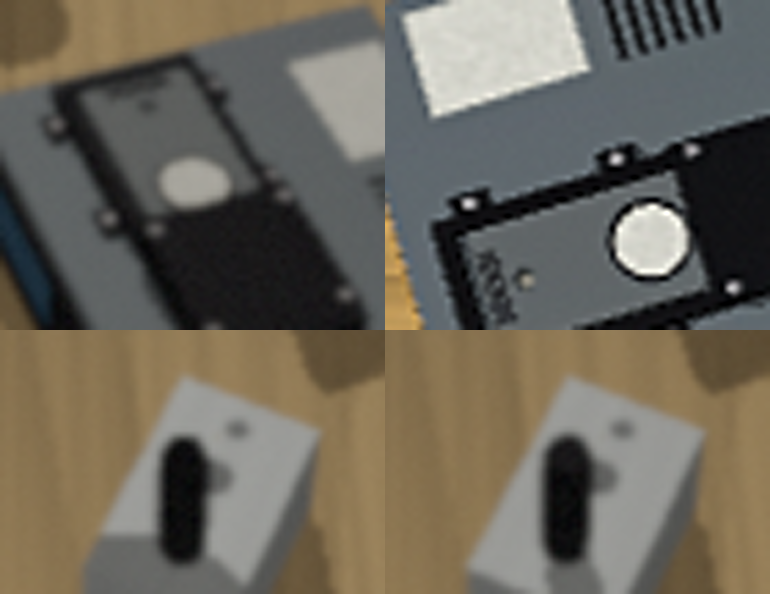

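Run:
```python
from h import *
a=cv2.imread("top_im.png").astype(np.float32).mean(2);b=cv2.imread("fin_top.png").astype(np.float32).mean(2)
T=a[172:190,247:263].copy()
R=b[170:202,224:262]
# upsampled match
k=8
Tu=cv2.resize(T,None,fx=k,fy=k,interpolation=cv2.INTER_CUBIC);Ru=cv2.resize(R,None,fx=k,fy=k,interpolation=cv2.INTER_CUBIC)
m=cv2.matchTemplate(Ru,Tu,cv2.TM_CCOEFF_NORMED);_,v,_,l=cv2.minMaxLoc(m)
sh=np.array([224+l[0]/k-247,170+l[1]/k-172]);print("shift",sh,v)
p0=proj("top",[523.7,23.2,96]);w=atz("top",[p0,p0+sh],96.);print(np.linalg.norm(w[1]-w[0]),w)
# control: fixed screws
T=a[160:176,225:240]; 
# static check: analyser screw patch
P=a[168:178,226:236];R=b[164:182,222:240]
m=cv2.matchTemplate(cv2.resize(R,None,fx=k,fy=k,interpolation=cv2.INTER_CUBIC),cv2.resize(P,None,fx=k,fy=k,interpolation=cv2.INTER_CUBIC),cv2.TM_CCOEFF_NORMED);_,v,_,l=cv2.minMaxLoc(m);print("static",222+l[0]/k-226,164+l[1]/k-168,v)
# side
a=cv2.imread("side_im.png").astype(np.float32).mean(2);b=cv2.imread("fin_side.png").astype(np.float32).mean(2)
for n,(y0,y1,x0,x1) in {"text":(192,204,308,326)}.items():
    T=a[y0:y1,x0:x1];R=b[y0-22:y1+2,x0-16:x1+4]
    m=cv2.matchTemplate(cv2.resize(R,None,fx=k,fy=k,interpolation=cv2.INTER_CUBIC),cv2.resize(T,None,fx=k,fy=k,interpolation=cv2.INTER_CUBIC),cv2.TM_CCOEFF_NORMED);_,v,_,l=cv2.minMaxLoc(m)
    sh=np.array([-16+l[0]/k,-22+l[1]/k]);p0=proj("side",[523.7,24.4,96]);w=atz("side",[p0,p0+sh],96.);print("side",sh,v,np.linalg.norm(w[1]-w[0]))
```

```text
shift [-23.   6.] 0.6004044413566589
58.93177609712747 [[523.7         23.2         96.        ]
 [507.53380136  79.87105306  96.        ]]
static -0.125 -0.125 0.9496042132377625
side [ -7.5  -12.25] 0.741695761680603 51.08509689280807
```

Run:
```python
from h import *
k=8
up=lambda i:cv2.resize(i,None,fx=k,fy=k,interpolation=cv2.INTER_LANCZOS4)
def match(a,b,y0,y1,x0,x1,ex,ey,cam,s=4):
    T=a[y0:y1,x0:x1];R=b[y0+ey-s:y1+ey+s,x0+ex-s:x1+ex+s]
    m=cv2.matchTemplate(up(R),up(T),cv2.TM_CCOEFF_NORMED);_,v,_,l=cv2.minMaxLoc(m)
    sh=np.array([ex-s+l[0]/k,ey-s+l[1]/k]);p0=np.array([(x0+x1)/2,(y0+y1)/2]);w=atz(cam,[p0,p0+sh],96.);print(cam,sh,round(v,3),np.linalg.norm(w[1]-w[0]).round(2))
a=cv2.imread("top_im.png").astype(np.float32).mean(2);b=cv2.imread("fin_top.png").astype(np.float32).mean(2)
a=cv2.GaussianBlur(a,(0,0),.8);b=cv2.GaussianBlur(b,(0,0),.8)
match(a,b,176,185,253,262,-17,5,"top")
match(a,b,173,190,247,262,-17,5,"top")
match(a,b,173,190,246,254,-17,5,"top")
a=cv2.imread("side_im.png").astype(np.float32).mean(2);b=cv2.imread("fin_side.png").astype(np.float32).mean(2)
match(a,b,196,204,313,323,-6,-12,"side")
match(a,b,192,204,309,325,-6,-12,"side")
for n in("pin_grip","beaker","reagent","tape","filter_box"):
    arm.get_image("side"); r=arm.place_of(n,"side"); print(n,[(np.round(q["uv"],1),round(q["confidence"],2)) for q in r[:2]])
```

```text
top [-17.      5.125] 0.95 44.01
top [-21.   9.] 0.618 56.61
top [-21.   9.] 0.659 56.62
side [ -6.25  -10.625] 0.981 43.97
side [ -7.125 -12.375] 0.758 51.74
pin_grip [(array([294.2, 328. ]), 0.64)]
beaker [(array([281.2, 160. ]), 0.59)]
reagent [(array([367.3, 159.2]), 0.6)]
tape [(array([377.7, 232.3]), 0.66)]
filter_box [(array([400.5, 343.4]), 0.57)]
```

Run:
```python
from bench import arm
print(arm.job_done(), arm.read_state()["clock"])
```

```text
the job is handed in; nothing more can be done
the job is handed in; nothing more can be done
```

I did the whole job in about 33 s and handed it in. The slide is open at its end stop and the pin tool is back in its hole. I did not test the lock by pushing the slide back.

**Opening the slide:** I took the pin tool from the silver block and reached into the recess. I held the button on its bottom stop with about 6–7 N and pushed the slide out against about 3 N of rubbing. The end stop showed as a rise to about 5.5 N with the motion stopped at 45.6 mm of tool travel, which includes some slack in the recess. I then lifted the pin.

**Returning the tool:** It went back into the same hole and seated at exactly the height it was taken from. I then let go and moved the arm clear.

**Last checks:**
- **Slide travel:** Matching the recess before and after gave about 44.0 mm in both cameras. That is past the 43.5 mm locking point but about 1 mm short of the 45 mm stop, within the 2 mm of locked play or camera error. Matches that also took in the slide's lettering scored poorly (about 0.6–0.76, giving 52–57 mm), so I discarded them.
- **Button up:** Judged only from the upward force going to zero as the pin lifted and from the recess looking the same as before.
- **Lift-out:** There was about 5 N of sideways force while lifting the pin out of the recess, well below the 25 N limit.
- **Everything else:** The tool and its block look unchanged in the final pictures. I saw nothing else disturbed, but did not measure the other items' positions against the start.

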